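Work the bench punch and hold its flap at the pointer

ROBOT

A 7-joint arm with a two-finger parallel gripper is mounted at the origin on the work surface. World frame = base frame: x ahead of the robot, y to its left, z up, the work surface at z = 0. Lengths are in m, angles in rad, forces in N, time in s.
With the tool pointing down it reaches from about 0.35 to 0.9 m from the base axis. Payload 19.9 kg.
Tool frame: the origin (TCP) lies at the very end of the fingers, on their centre line; the grasp point (between the pads) lies 19 mm behind it; z points along the fingers, x is the direction in which the jaws open and shut, and the axes are right-handed (so a half turn about z gives the same grasp; the last joint's range is limited). The gripper opens to 85 mm and grips with 20 to 120 N. Pads are 22 mm wide; open, the fingers measure 114 mm over their backs; the gripper's body (76 mm by 85 mm) begins 54 mm behind the grasp point. The pads swing forward as they close: fully open they stand 13 mm farther back than shut.
Start: joints at [-0.042, 0.417, -0.01, 1.614, 0.005, 1.111, -0.053], TCP at [0.625, 0, 0.231] pointing down, gripper open.
Joint ranges: [-2.81, 2.81], [-0.39, 2.02], [-1.27, 1.25], [0.06, 2.57], [-1.19, 4.33], [0.19, 2], [-2.82, 2.82]. Speed limits (rad/s): [1.89, 1.89, 2.39, 2.39, 3.01, 3.01, 3.01].

INTERFACE

Orientations are given as a unit quaternion [w, x, y, z].
In Python, from station import ctrl, camera, camera_info, ticket, boxes_of, cut_out, place_of gives the robot as it stands.
- The arm moves only by the shell command python3 -m handwheel 'ROWS' [OPENING]. ROWS is JSON, a list that holds one entry, the list of rows, each a list of 4 numbers: the shift along the world's x, y, z in units of 50 mm (1.0 is 50 mm), then the turn about the world's z in units of 6 degrees (1.0 is 6 degrees). A call has 1 to 20 rows; each row is the pose to reach, as a shift and turn from the pose commanded when the call began; what a row does not reach only later rows make up. A row lasts 1/10 s, in which the tool goes at most 50 mm and 8.59 degrees, less where a joint would pass 70% of its speed; a pose out of reach is approached as far as the arm can. A call with a gripper value outside its range is refused whole. OPENING is the closure, from 0 (fully open) to 1 (shut), set as the call begins (- or left out, the last holds). The fingers move at their own pace and stop on an object; the grip force is fixed at half the most. Time passes only in rows, so rows that repeat a pose let the fingers close. It gives the time, the measured TCP pose, the force and the opening at its end, in the units of the state.
- ctrl.sense(): the state, without advancing time (a new reading comes with each control period).
- camera(name): name is "scene" or "side" or "wrist"; returns the picture (480x640x3 uint8, red, green, blue); there is no depth.
- camera_info(name): a dict with "fx", "fy", "cx", "cy" (pixels), "eye" and "attitude" of the camera in the world; the wrist camera has in their place "mount" (4x4, takes a point from camera to tool coordinates, whose origin is the TCP and whose axes are the tool frame's). Camera axes: x right, y down, z forward; pixel columns grow to the right and rows downward; lengths in m; the calibration is good to about 2 mm. A picture is of the moment at which its call begins: read the wrist's pose just before it. camera_info takes no time and is no camera call.
- ticket.hand_in(): hands the job in, once; it reports no verdict.
Trained networks look in the newest picture that a camera, given by its name, has taken for a name from the list of things; names that differ only in an ending like _2 or _b are one class to them, and where a whole thing is asked for, a point or a joint stands for the part that bears it (a point fixed in the world has none). Each returns a list of dicts, best first, with "confidence" (0 to 1); they miss things now and then, are a little off and sometimes report something else, mostly with a low value. They report only what shows in the picture. A call takes as long as a camera call.
- boxes_of(camera, label): "extent" ([left, top, right, bottom] in pixels, round what is visible of it).
- cut_out(camera, label): "mask" (480x640 bool, what is visible of it) and "extent" ([left, top, right, bottom] in pixels, round what is visible of it).
- place_of(camera, label): "centre" ([column, row] in pixels: a listed point, or the origin of a listed thing).
The state is a dict: "t": time; "joints": joint angles; "qvel": joint speeds; "effort": joint torques, N m; "position": TCP position; "orientation": TCP orientation; "force": force on the tool from outside, world axes, zero at the start; "ft_torque": the same for the moment, N m; "opening": finger opening in m.
Only numpy, scipy, OpenCV 4.12 (cv2) and the standard library are available. Lean on these libraries where they do the work, as an engineer would, in place of code of your own. Each camera call takes 0.05 s, during which the arm holds its last target. There are 200 camera calls.

TASK

With the inspection flap shut, pull the hand punch's lever all the way down to its stop and ease it slowly back up until it is home. Then lift the flap by its lift bar until it lines up with the index pointer on the quadrant beside it, and finish while still holding it there, as it falls shut if let go. Do not shift the pointer or disturb the things lying about.

Things in the scene. Friction and masses are not known exactly. Their poses are not given: they have to be found in the camera images.
- punch: the bench hand punch, bolted down: low grey housing on a 240 x 320 mm base plate. Origin at table level; x points to its back (away from the operator), y to its left, z up. Housing x -50 to 120 mm, y -130 to 140 mm, top at z = 100 mm. It stands anywhere in a 5 x 17 cm area, turned up to 0.22 rad either way
- lever_grip (a point): middle of the lever's grip: a level black round bar, 18 mm across, 88 mm long, parallel to the punch's y, sticking out to the right from the upper end of the lever, outside the housing's right end. At rest about 230 mm above the table. Free all round; the lever's 14 mm rod joins its inner end, 49 mm towards the housing from this point
- lever_pivot (a point): point on the lever's pivot axis (parallel to the punch's y, 70 mm above the table), at the same punch y as the middle of the grip; the grip moves on a circle of 170 mm radius about it, in the punch's x-z plane
- lever (a joint): lever angle, rad: 0 = sprung home (lever 1.22 rad above level, towards the operator); grows as the grip is pulled towards the operator and down; 1.0 = its stop (0.22 rad above level, grip 107 mm above the table). Spring return: 2 N at the grip at home, 12 N at the stop. Let go, it flies back; within 0.08 rad of home it goes home by itself without harm
- flap_bar (a point): middle of the flap's lift bar: round steel bar, 14 mm across, parallel to the punch's y, 106 mm free between two side arms, 50 mm beyond the flap's free front edge (clear gap 43 mm), in front of the housing, 105 mm above the table when shut. The flap: aluminium plate 135 x 126 x 5 mm on the housing's top, hinged at its back edge. Site x: in the flap, from bar to hinge; y: along the bar
- flap_hinge (a point): point on the flap's hinge axis (parallel to the punch's y, 105 mm above the table), at the same punch y as the middle of the bar; the bar moves on a circle of 185 mm radius about it, in the punch's x-z plane
- flap (a joint): flap angle, rad: 0 = shut (level), grows as the bar is lifted; limit 1.45. The flap weighs 0.35 to 0.7 kg and has no stay: let go, it falls shut; 1 to 4 N at the bar holds it
- index_tip (a point): tip of the index pointer: a small dark steel clamp with a black thumb nut and a flat pointer, set on the arc-shaped steel quadrant (130 mm radius about the flap's hinge axis), 24 mm left of the flap's left edge. The tip lies 175 mm from the hinge axis; point x runs along the pointer, towards the hinge axis
- index (a joint): angle of the index pointer about the flap's hinge axis, rad, counted as the flap's angle is (0 = level): the flap is at the mark when joint flap equals joint index. Set between 0.5 and 1.0; clamped, leave it alone
- slug: a loose steel slug lying on the housing top to the right of the flap: cylinder 34 mm across, 24 mm tall; loose bystander, leave it. Origin: middle of its underside
- drill: cordless drill standing on its battery, left of the punch: 120 x 75 x 195 mm tall; loose bystander, leave it. Origin: middle of its underside
- bin: open blue plastic parts bin, right of the punch: 160 x 110 x 70 mm; loose bystander, leave it. Origin: middle of its underside
- jar: clear screw-top jar standing right of the housing, behind the lever: 64 mm across, 90 mm tall; loose bystander, leave it. Origin: middle of its underside
- hammer: hammer lying on the table at the left, 260 mm long; loose bystander, leave it. Origin: under its middle
- discs: flat stack of grinding discs lying in front of the punch, to the left: 115 mm across, 12 mm tall; loose bystander, leave it. Origin: middle of its underside

How it is judged:
On the way, in this order (a step that is already met when the one before it is completed fails the run):
1. the lever is pulled down to its stop with the flap shut (value of joint lever above 0.92 rad and value of joint flap below 0.1 rad), for 0.1 s.
2. the lever is back home (value of joint lever below 0.08 rad), for 0.2 s.
3. the flap is at the pointer, held by the gripper (angle between the x axis of flap_bar and the x axis of index_tip, either way round below 0.07 rad and contact force between the fingers and flap above 0.5 N), for 0.3 s.
At the end, for the whole second after the job is handed in: The gripper's fingers hold the flap, at rest, within 0.07 rad (4 degrees) of the index pointer's angle; the lever is home (within 0.1 rad), the pointer has moved less than 10 mm, and no bystander more than 40 mm (all of step 3 and velocity of joint flap between -0.1 and 0.1 rad/s and value of joint lever below 0.1 rad and distance of index_tip from where it was at the start of the episode below 0.01 m and distance of each of slug, drill, bin, jar, hammer, discs from where it was at the start of the episode below 0.04 m); the arm keeps its last pose, push and grip.
It fails at once if the lever flies back instead of being eased (faster than 1.2 rad/s, about 0.2 m/s at the grip) (velocity of joint lever below -1.2 rad/s).
It fails at once if the flap is lifted while the lever is pulled down (value of joint lever above 0.3 rad and value of joint flap above 0.25 rad).
It fails at once if a bystander is disturbed (moved more than 40 mm) (distance of any of slug, drill, bin, jar, hammer, discs from where it was at the start of the episode above 0.04 m).
It fails at once if the index pointer is shifted (distance of index_tip from where it was at the start of the episode above 0.01 m).
It also fails if it takes over 64 s, if anything falls off the work surface, if the arm or the gripper's body presses on something with over 40 N, if the wrist force passes 120 N, or if a joint passes its speed limit or range.

## Working session

There is one attempt and no reset: what is moved stays moved. The work goes in short steps, Python scripts to look and compute and a shell command to move; the robot and the scene stay as the last step left them, time stands still between calls to the robot, and variables do not carry over. Pictures are saved under pics/ and viewed, about 8 in all and at most 12, crops included, and the job is handed in when it is done.

```bash
mkdir -p pics; ls
python3 - <<'E'
from station import *
import cv2,numpy as np
s=ctrl.sense();print({k:np.round(v,3).tolist() for k,v in s.items()})
for n in("scene","side"):
    im=camera(n);cv2.imwrite(f"pics/{n}0.png",im[:,:,::-1]);i=camera_info(n);print(n,i)
    for l in("punch","lever_grip","lever_pivot","flap_bar","flap_hinge","index_tip","slug","drill","bin","jar","hammer","discs"):
        r=place_of(n,l);print(l,[(np.round(x["centre"],1).tolist(),round(x["confidence"],2)) for x in r[:2]])
print(camera_info("wrist"))
E
```

```text
pics
{'t': 0.0, 'joints': [-0.042, 0.418, -0.01, 1.614, 0.005, 1.111, -0.053], 'qvel': [0.001, 0.0, -0.0, -0.001, 0.0, -0.003, 0.0], 'effort': [0.0, -86.444, 0.679, -43.49, 0.019, 0.007, 0.0], 'position': [0.625, 0.0, 0.231], 'orientation': [0.0, 1.0, 0.0, -0.001], 'force': [0.411, -0.274, -0.194], 'ft_torque': [0.028, 0.002, 0.003], 'opening': 0.085}
scene {'fx': 479.0440383433185, 'fy': 479.0440383433185, 'cx': 322.929385854578, 'cy': 240.1841655528767, 'eye': array([1.06801221, 0.4962639 , 0.84059582]), 'attitude': array([-0.14268907,  0.38732853,  0.84679735, -0.33548574])}
punch [([330.8, 298.5], 0.95), ([222.8, 211.1], 0.65)]
lever_grip [([257.0, 173.9], 0.76)]
lever_pivot [([272.9, 270.2], 0.58)]
flap_bar [([375.7, 249.0], 0.55)]
flap_hinge [([315.8, 310.2], 0.79), ([431.1, 394.2], 0.4)]
index_tip [([275.4, 267.9], 0.68), ([400.1, 244.3], 0.6)]
slug [([274.2, 269.1], 0.54)]
drill [([429.8, 394.9], 0.66)]
bin [([225.0, 213.1], 0.82), ([488.1, 337.3], 0.16)]
jar [([243.3, 272.0], 0.91)]
hammer [([485.0, 337.5], 0.97)]
discs [([427.9, 275.8], 0.83)]
side {'fx': 490.61420171788654
[... 397 characters left out ...]
0.69)]
index_tip [([288.3, 274.0], 0.54)]
slug [([276.4, 257.6], 0.75)]
drill [([218.0, 420.2], 0.89), ([325.7, 186.7], 0.59)]
bin [([342.4, 241.5], 0.9)]
jar [([276.2, 255.8], 0.64)]
hammer [([318.3, 454.6], 0.88)]
discs [([363.8, 384.1], 0.57)]
{'fx': 413.48028696396113, 'fy': 413.48028696396113, 'cx': 320.7187014992592, 'cy': 239.6842935318646, 'mount': array([[ 9.99999399e-01, -7.83395827e-04,  7.66942854e-04,
         1.90227690e-04],
       [ 5.22921813e-04,  9.55691945e-01,  2.94368194e-01,
        -7.49337949e-02],
       [-9.63567922e-04, -2.94367616e-01,  9.55691780e-01,
        -1.43080734e-01],
       [ 0.00000000e+00,  0.00000000e+00,  0.00000000e+00,
         1.00000000e+00]])}
```

View pics/scene0.png

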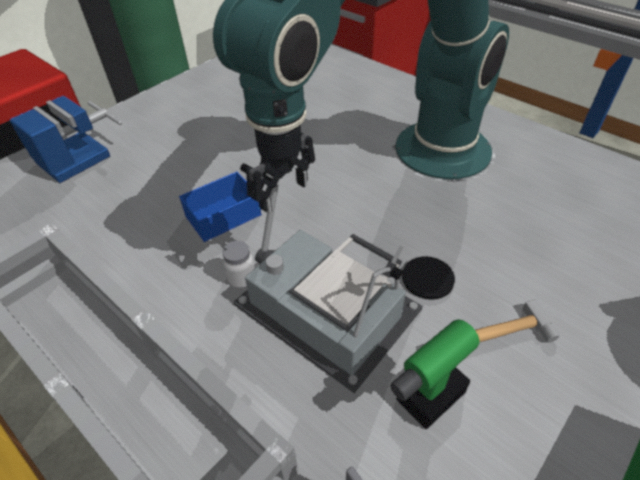

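View pics/side0.png

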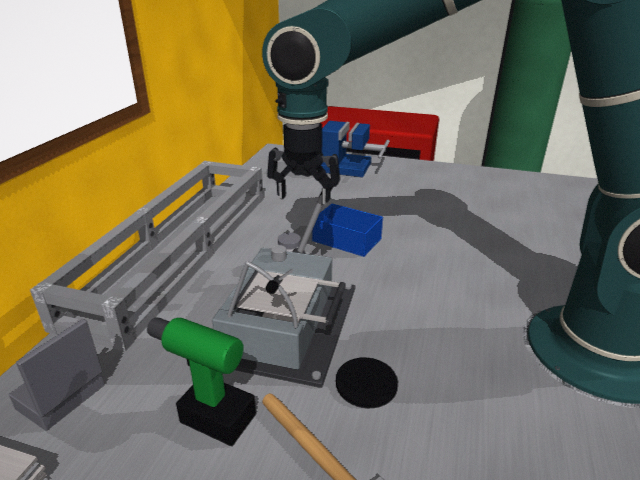

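```bash
cat > h.py <<'E'
import numpy as np
from scipy.spatial.transform import Rotation as R
from station import camera_info
def cam(n,s=None):
    i=camera_info(n)
    if n=="wrist":
        T=np.eye(4);T[:3,:3]=R.from_quat(np.roll(s["orientation"],-1)).as_matrix();T[:3,3]=s["position"]
        T=T@i["mount"];return i,T[:3,:3],T[:3,3]
    return i,R.from_quat(np.roll(i["attitude"],-1)).as_matrix(),np.array(i["eye"])
def ray(c,p):
    i,A,e=c;d=A@[(p[0]-i["cx"])/i["fx"],(p[1]-i["cy"])/i["fy"],1];return e,d/np.linalg.norm(d)
def atz(c,p,z):
    e,d=ray(c,p);return e+d*(z-e[2])/d[2]
def tri(*cp):
    M=0;b=0
    for c,p in cp:
        e,d=ray(c,p);P=np.eye(3)-np.outer(d,d);M=M+P;b=b+P@e
    x=np.linalg.solve(M,b);return x,[round(np.linalg.norm(np.cross(ray(c,p)[1],x-c[2]))*1000,1) for c,p in cp]
def proj(c,X):
    i,A,e=c;v=A.T@(np.asarray(X)-e);return np.array([i["fx"]*v[0]/v[2]+i["cx"],i["fy"]*v[1]/v[2]+i["cy"]])
E
python3 - <<'E'
from h import *
S=cam("scene");D=cam("side")
for n,a,b,z in[("punch",(330.8,298.5),(296.5,326.5),0),("grip",(257,173.9),(327.5,187),.23),("bar",(375.7,249),(336.7,303.3),.105),("hinge",(315.8,310.2),(249,283.8),.105),("tip",(400.1,244.3),(288.3,274),None),("slug",(274.2,269.1),(276.4,257.6),.1),("drill",(429.8,394.9),(218,420.2),0),("bin",(225,213.1),(342.4,241.5),0),("jar",(243.3,272),(276.2,255.8),0),("discs",(427.9,275.8),(363.8,384.1),0)]:
    x,r=tri((S,a),(D,b));print(n,x.round(4),r,[] if z is None else [atz(S,a,z).round(3)[:2],atz(D,b,z).round(3)[:2]])
E
```

```text
punch [ 0.6085  0.0968 -0.0114] [np.float64(4.8), np.float64(4.8)] [array([0.611, 0.098]), array([0.605, 0.116])]
grip [ 0.6012 -0.1029  0.2309] [np.float64(0.1), np.float64(0.1)] [array([ 0.6  , -0.104]), array([ 0.602, -0.105])]
bar [0.5123 0.136  0.1007] [np.float64(1.6), np.float64(1.6)] [array([0.514, 0.137]), array([0.511, 0.144])]
hinge [0.7013 0.1379 0.1025] [np.float64(4.8), np.float64(4.8)] [array([0.706, 0.144]), array([0.699, 0.134])]
tip [0.573  0.2261 0.2224] [np.float64(7.0), np.float64(7.0)] []
slug [0.6848 0.013  0.0984] [np.float64(1.7), np.float64(1.7)] [array([0.684, 0.012]), array([0.684, 0.018])]
drill [ 0.6566  0.378  -0.0054] [np.float64(2.8), np.float64(2.8)] [array([0.657, 0.376]), array([0.655, 0.385])]
bin [ 0.5953 -0.2618  0.0065] [np.float64(9.0), np.float64(9.0)] [array([ 0.584, -0.279]), array([ 0.599, -0.257])]
jar [ 0.7125 -0.0562  0.0574] [np.float64(3.3), np.float64(3.3)] [array([ 0.684, -0.1  ]), array([ 0.747, -0.134])]
discs [0.4311 0.2275 0.0029] [np.float64(5.6), np.float64(5.6)] [array([0.424, 0.222]), array([0.434, 0.232])]
```

Scene picture: punch in the middle, with the flap bar near (375,245), the pointer's dark nut at (397,270) and the lever grip at (257,175), partly hidden by the gripper. The side view agrees. I'll raise the arm and look down with the wrist camera.

```bash
python3 -m handwheel '[[[0,0,1,0],[0,0.3,2,0],[-0.5,0.8,3,0],[-1,1.0,4,0],[-1,1,4,0],[-1,1,4,0],[-1,1,4,0]]]'
python3 - <<'E'
from h import *
from station import *
import cv2
s=ctrl.sense();W=cam("wrist",s);print(s["position"],s["t"])
ims={n:camera(n) for n in("wrist","scene","side")}
cv2.imwrite("pics/w1.png",ims["wrist"][:,:,::-1])
cv2.imwrite("pics/sc1.png",cv2.resize(ims["scene"][150:390,200:460,::-1],None,fx=2.3,fy=2.3,interpolation=cv2.INTER_CUBIC)[:600])
cv2.imwrite("pics/sd1.png",cv2.resize(ims["side"][160:400,190:400,::-1],None,fx=2.5,fy=2.5,interpolation=cv2.INTER_CUBIC))
C={"wrist":W,"scene":cam("scene"),"side":cam("side")}
for l,z in(("punch",0),("lever_grip",.23),("lever_pivot",.07),("flap_bar",.105),("flap_hinge",.105),("index_tip",.2),("slug",.1),("jar",0)):
    g=[]
    for n in C:
        for x in place_of(n,l)[:2]:
            if x["confidence"]>.3:
                print(l,n,np.round(x["centre"],1),round(x["confidence"],2),atz(C[n],x["centre"],z).round(4)[:2])
E
```

```text
t: 2.0
position: [0.575, 0.0499, 0.4311]
orientation: [0.0, 1.0, 0.0, 0.0]
force: [0.1, -0.1, -0.9]
opening: 0.0851
[0.57496068 0.0499275  0.43105698] 2.0
punch wrist [346.3 127.6] 0.78 [0.61   0.1052]
punch scene [425.3 277.6] 0.7 [0.4319 0.2201]
punch scene [332.6 302.1] 0.59 [0.6157 0.1067]
lever_grip wrist [348.8 358.8] 0.97 [ 0.6022 -0.1003]
lever_grip scene [256.  171.9] 0.91 [ 0.5974 -0.11  ]
lever_grip side [326.3 185.9] 0.76 [ 0.606  -0.1096]
lever_pivot scene [249.2 246.9] 0.84 [ 0.6601 -0.0931]
lever_pivot scene [372. 251.] 0.37 [0.4974 0.1169]
flap_bar wrist [263.9  97.8] 0.57 [0.5146 0.1398]
flap_bar scene [375.2 248.1] 0.69 [0.5127 0.1343]
flap_bar side [334.7 300.8] 0.56 [0.5171 0.1372]
flap_hinge wrist [436.3  94.3] 0.65 [0.6995 0.1432]
flap_hinge scene [319.  311.7] 0.88 [0.7048 0.1503]
flap_hinge side [248.  287.9] 0.62 [0.6954 0.1479]
index_tip scene [400.8 247.1] 0.83 [0.5529 0.2145]
index_tip side [289. 275.] 0.62 [0.5831 0.2088]
slug wrist [408.5 211.8] 0.82 [0.6788 0.013 ]
slug scene [274.2 269.5] 0.6 [0.685  0.0129]
slug side [277.5 253.6] 0.57 [0.6876 0.0015]
jar wrist [402.4 266.6] 0.57 [ 0.6968 -0.0939]
jar scene [241.5 274.2] 0.94 [ 0.6908 -0.0989]
```

View pics/w1.png

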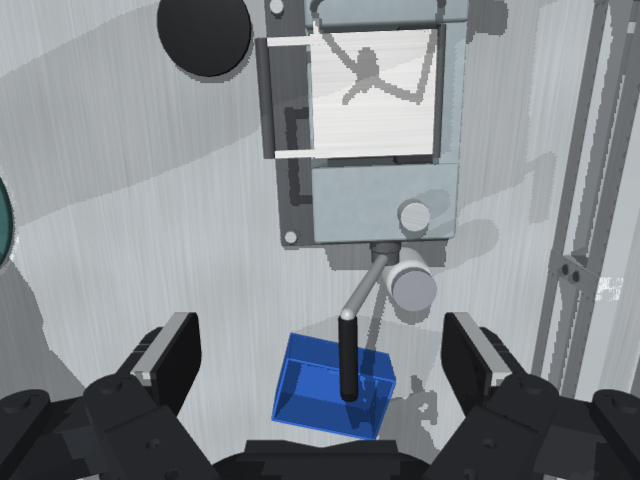

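View pics/sc1.png

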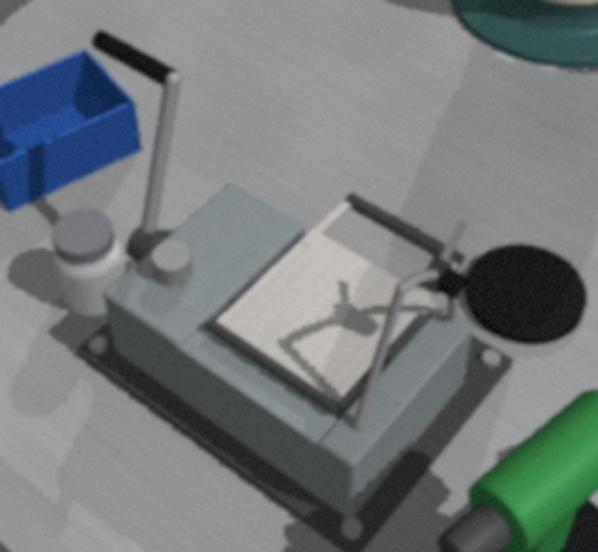

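View pics/sd1.png

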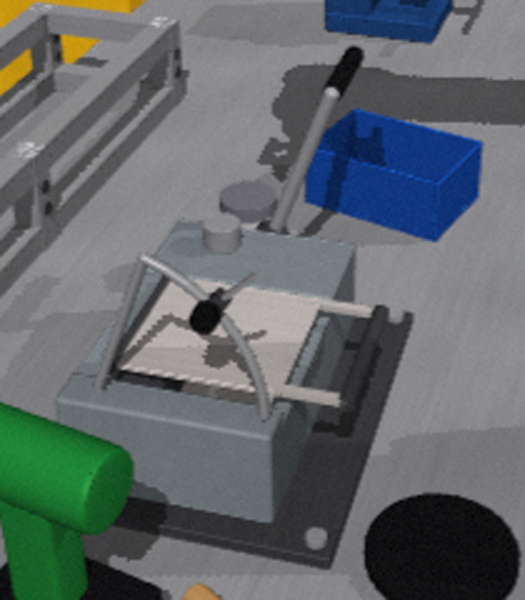

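Run:
```python
from h import *
from scipy.optimize import least_squares
s={"position":[.575,.0499,.4311],"orientation":[0,1,0,0]}
W=cam("wrist",s);S=cam("scene");D=cam("side")
sc=lambda u,v:(200+u/2.3,150+v/2.3); sd=lambda u,v:(190+u/2.5,160+v/2.5)
def yaw(a,b,z):
    d=atz(W,a,z)-atz(W,b,z);return round(float(np.arctan2(-d[0],d[1])),4),np.linalg.norm(d).round(4),((atz(W,a,z)+atz(W,b,z))/2).round(4)
print("bar",yaw((262,40),(268,157),.105));print("hinge",yaw((442,26),(436,163),.105))
print("grip",yaw((348,315),(350,400),.23))
d=atz(W,(452,239),.1)-atz(W,(315,243),.1);print("house right",np.arctan2(d[1],d[0]),np.linalg.norm(d))
t,r=tri((S,sc(138,57)),(D,sd(345,72)),(W,(349,357)));print("grip tri",t.round(4),r)
t,r=tri((S,sc(405,230)),(D,sd(362,358)),(W,(265,98)));print("bar tri",t.round(4),r)
tip,r=tri((S,sc(463,224)),(D,sd(255,273)));print("tip tri",tip.round(4),r)
for psi in(.02,.035,.05):
  for b0 in ([.5146,.139,.105],):
    ex=np.array([np.cos(psi),np.sin(psi),0]);ey=np.array([-ex[1],ex[0],0])
    h=np.array(b0)+.185*ex
    q=tip-h;print(psi,"local tip",q@ex,q@ey,q[2],"r",np.hypot(q@ex,q[2]),"ang",np.arctan2(q[2],-(q@ex)))
    P=lambda a,L=.175,o=.087:h-L*np.cos(a)*ex+o*ey+[0,0,L*np.sin(a)]
    for n,c,p in(("S",S,sc(463,224)),("D",D,sd(255,273))):
        f=least_squares(lambda v:proj(c,P(v[0]))-p,[.7]);print(n,f.x,f.fun)
    f=least_squares(lambda v:np.r_[proj(S,P(v[0],.175,v[1]))-sc(463,224),proj(D,P(v[0],.175,v[1]))-sd(255,273)],[.7,.087]);print("joint",f.x,f.fun.round(1))
    print("ctr nut dirs", [ (proj(S,P(f.x[0],L)).round(1),proj(D,P(f.x[0],L)).round(1)) for L in(.13,.175)])
```

```text
bar (0.014, np.float64(0.1192), array([0.5158, 0.1367, 0.105 ]))
hinge (0.0373, np.float64(0.139), array([0.7025, 0.1398, 0.105 ]))
grip (0.0401, np.float64(0.0933), array([ 0.6025, -0.1005,  0.23  ]))
house right 0.029785476996910573 0.1644589238793925
grip tri [ 0.5999 -0.0974  0.2301] [np.float64(1.2), np.float64(1.6), np.float64(2.6)]
bar tri [0.5154 0.1394 0.1028] [np.float64(1.7), np.float64(1.5), np.float64(0.2)]
tip tri [0.5717 0.2254 0.2244] [np.float64(0.9), np.float64(0.9)]
0.02 local tip -0.12621889397785518 0.08525967882474542 0.11943927166387795 r 0.17377269294279435 ang 0.75780737732909
S [0.78580486] [ 0.18073293 -0.89870024]
D [0.76133776] [-0.41396704  0.39433947]
joint [0.76070804 0.08588126] [ 0.4 -1.  -0.2  0.1]
ctr nut dirs [(array([389.9, 269.5]), array([274.3, 281.5])), (array([402.3, 246.7]), array([291.6, 269.6]))]
0.035 local tip -0.12494665950395085 0.08436840376438892 0.11943927166387795 r 0.17285082394016488 ang 0.7628663597811908
S [0.81379309] [ 0.13513422 -1.22946282]
D [0.7680767] [-0.310554   0.3029325]
joint [0.76802433 0.08546073] [ 0.9 -1.4 -0.  -0.2]
ctr nut dirs [(array([390.8, 269.4]), array([274.4, 281.7])), (array([402.9, 246.4]), array([291.7, 269.5]))]
0.05 local tip -0.12368793677831001 0.08345814616911197 0.11943927166387795 r 0.17194314560363508 ang 0.7679248713796676
S [0.84415069] [ 0.01976565 -1.474463  ]
D [0.77490734] [-0.2098734   0.20967435]
joint [0.77536134 0.08500959] [ 1.3 -1.8  0.1 -0.5]
ctr nut dirs [(array([391.7, 269.3]), array([274.5, 281.9])), (array([403.5, 246.2]), array([291.8, 269.4]))]
```

```bash
python3 -m handwheel '[[[0.2,-1,0,0.1],[0.5,-2,0,0.3],[0.52,-3,-0.4,0.3],[0.52,-3.04,-1.2,0.3],[0.52,-3.04,-2,0.3],[0.52,-3.04,-2.8,0.3],[0.52,-3.04,-3.5,0.3],[0.52,-3.04,-4.1,0.3],[0.52,-3.04,-4.4,0.3],[0.52,-3.04,-4.4,0.3],[0.52,-3.04,-4.4,0.3]]]'
python3 - <<'E'
from h import *
from station import *
import cv2
s=ctrl.sense();W=cam("wrist",s);print(s["position"],s["t"])
a=camera("wrist");b=camera("scene")[110:290,190:390]
im=np.hstack([cv2.resize(a,(420,315)),cv2.resize(b,(350,315))])
cv2.imwrite("pics/g1.png",im[:,:,::-1])
E
```

```text
t: 4.45
position: [0.6016, -0.1021, 0.2125]
orientation: [0.0, 1.0, 0.016, 0.001]
force: [0.7, 0.3, 1.0]
opening: 0.0854
[ 0.601594   -0.10208343  0.21253063] 4.45
```

View pics/g1.png

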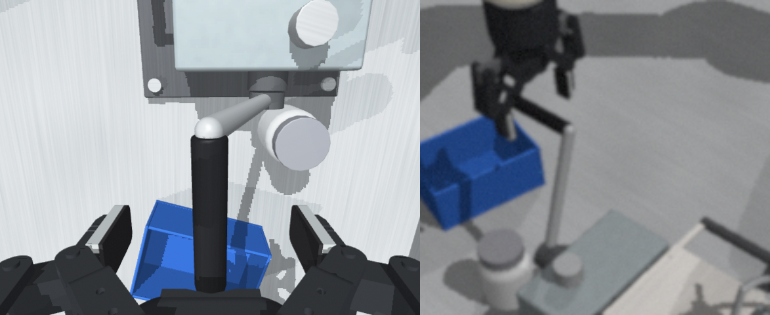

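The grip bar sits centred between the jaws and parallel to the pads (column 209, jaw middle 211). I'll close on it.

```bash
python3 -m handwheel '[[[0,0,0,0],[0,0,0,0],[0,0,0,0],[0,0,0,0],[0,0,0,0],[0,0,0,0],[0,0,0,0],[0,0,0,0]]]' 1
python3 - <<'E'
import numpy as np
psi=.031
for d in(0,.1,.2,.3,.4,.5,.6,.7,.8,.9,1.0,1.03):
    f=lambda a:np.array([-.17*np.cos(a)*np.cos(psi),-.17*np.cos(a)*np.sin(psi),.17*np.sin(a)])/.05
    print(d,(f(1.22-d)-f(1.22)).round(2))
E
```

```text
t: 5.35
position: [0.6012, -0.102, 0.2115]
orientation: [0.0, 1.0, 0.016, 0.0]
force: [1.0, -0.2, 5.4]
opening: 0.0165
0 [0. 0. 0.]
0.1 [-0.31 -0.01 -0.13]
0.2 [-0.61 -0.02 -0.3 ]
0.3 [-0.89 -0.03 -0.49]
0.4 [-1.15 -0.04 -0.71]
0.5 [-1.39 -0.04 -0.95]
0.6 [-1.6  -0.05 -1.22]
0.7 [-1.78 -0.06 -1.5 ]
0.8 [-1.94 -0.06 -1.81]
0.9 [-2.06 -0.06 -2.12]
1.0 [-2.15 -0.07 -2.45]
1.03 [-2.17 -0.07 -2.55]
```

```bash
python3 -m handwheel '[[[-0.15,0,-0.06,0],[-0.31,-0.01,-0.13,0],[-0.46,-0.01,-0.21,0],[-0.61,-0.02,-0.3,0],[-0.75,-0.02,-0.39,0],[-0.89,-0.03,-0.49,0],[-1.02,-0.03,-0.6,0],[-1.15,-0.04,-0.71,0],[-1.27,-0.04,-0.83,0],[-1.39,-0.04,-0.95,0],[-1.5,-0.05,-1.08,0],[-1.6,-0.05,-1.22,0],[-1.69,-0.05,-1.36,0],[-1.78,-0.06,-1.5,0],[-1.86,-0.06,-1.65,0],[-1.94,-0.06,-1.81,0],[-2.0,-0.06,-1.96,0],[-2.06,-0.06,-2.12,0],[-2.11,-0.06,-2.28,0],[-2.15,-0.07,-2.45,0]]]'
python3 -m handwheel '[[[0,0,0,0],[-0.01,0,-0.05,0],[-0.01,0,-0.08,0],[-0.01,0,-0.08,0]]]'
python3 - <<'E'
from h import *
from station import *
import cv2
s=ctrl.sense();print(s["position"],s["t"],s["force"])
a=camera("wrist");b=camera("scene")[110:290,190:390];c=camera("side")[140:340,220:420]
im=np.hstack([cv2.resize(a,(300,250)),cv2.resize(b,(250,250)),cv2.resize(c,(250,250))])
cv2.imwrite("pics/g2.png",im[:,:,::-1])
E
```

```text
t: 7.35
position: [0.4952, -0.1059, 0.0897]
orientation: [0.0, 1.0, 0.016, 0.002]
force: [6.0, 1.2, 11.2]
opening: 0.0163
t: 7.75
position: [0.4942, -0.1059, 0.0855]
orientation: [0.0, 1.0, 0.016, 0.001]
force: [1.6, -2.1, 13.4]
opening: 0.0159
[ 0.49420954 -0.10592477  0.08551761] 7.75 [ 1.63211708 -2.14161274 13.40932983]
```

View pics/g2.png

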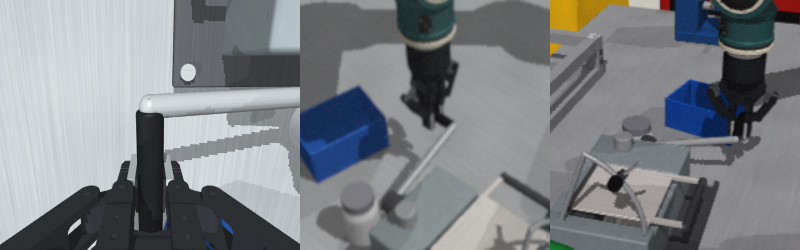

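```bash
python3 -m handwheel '[[[0,0,-0.06,0],[0,0,-0.12,0],[0,0,-0.16,0],[0,0,-0.16,0],[0,0,-0.16,0]]]'
python3 - <<'E'
from h import *
from station import *
im=camera("wrist")
print([ (x["centre"],x["confidence"]) for x in place_of("wrist","lever_grip")])
E
```

```text
t: 8.4
position: [0.4933, -0.106, 0.0794]
orientation: [0.0, 1.0, 0.015, 0.0]
force: [-24.1, 2.8, 68.7]
opening: 0.0162
[([320.6, 352.5], 0.75)]
```

Stop reached (69 N vertical). Now I'll ease it back.

```bash
python3 -m handwheel '[[[0,0,0.06,0],[0,0,0.12,0],[0,0,0.18,0],[0.01,0,0.24,0],[0.03,0,0.32,0],[0.05,0.01,0.41,0],[0.1,0.01,0.57,0],[0.16,0.01,0.73,0],[0.22,0.01,0.88,0],[0.3,0.01,1.04,0],[0.38,0.01,1.19,0],[0.47,0.02,1.33,0],[0.56,0.02,1.47,0],[0.66,0.02,1.61,0],[0.77,0.03,1.74,0],[0.89,0.03,1.86,0],[1.01,0.03,1.98,0],[1.01,0.03,1.98,0]]]'
python3 -m handwheel '[[[0.13,0.01,0.11,0],[0.26,0.01,0.22,0],[0.4,0.02,0.32,0],[0.54,0.02,0.41,0],[0.69,0.03,0.5,0],[0.84,0.03,0.58,0],[0.99,0.04,0.65,0],[1.07,0.04,0.68,0],[1.15,0.04,0.71,0],[1.15,0.04,0.71,0],[1.15,0.04,0.71,0]]]'
```

```text
t: 10.3
position: [0.5476, -0.103, 0.1753]
orientation: [0.0, 1.0, 0.017, 0.004]
force: [41.1, -0.4, -39.7]
opening: 0.016
t: 11.4
position: [0.6008, -0.1011, 0.2097]
orientation: [-0.0, 1.0, 0.016, -0.001]
force: [7.2, 3.4, -18.0]
opening: 0.016
```

```bash
python3 -m handwheel '[[[0.02,0,-0.02,0],[0.04,0,-0.03,0],[0.05,0,-0.03,0],[0.05,0,-0.03,0]]]';  python3 - <<'E'
from h import *
from station import *
import cv2
s=ctrl.sense();print(s["position"],s["t"],s["force"])
a=camera("scene")[110:290,190:390];b=camera("side")[140:340,220:420]
cv2.imwrite("pics/g3.png",np.hstack([cv2.resize(a,(400,360)),cv2.resize(b,(400,360))])[:,:,::-1])
E
```

```text
t: 11.8
position: [0.6019, -0.1011, 0.2098]
orientation: [-0.001, 1.0, 0.016, -0.002]
force: [-16.4, 6.3, 10.9]
opening: 0.0162
[ 0.60190922 -0.10114602  0.20980618] 11.8 [-16.42615179   6.28174589  10.86366528]
```

View pics/g3.png

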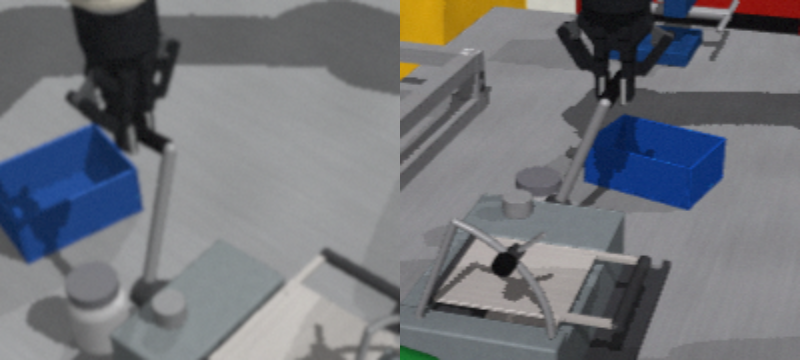

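Lever pressed against its home stop and looks home in both views, flap shut. I'll open partway, lift, and move above the bar.

```bash
python3 -m handwheel '[[[-0.02,0,0,0],[-0.02,0,0,0],[-0.02,0,0,0],[-0.02,0,0,0],[-0.02,0,0.3,0],[-0.02,0,0.9,0],[-0.02,0,1.6,0],[-0.1,0,2.3,0],[-0.5,1,2.4,0],[-0.8,2,2.4,0],[-1.2,3,2.4,0],[-1.6,4,2.4,0],[-1.74,4.5,2.4,0],[-1.74,4.78,2.4,0],[-1.74,4.78,2.4,0],[-1.74,4.78,2.4,0]]]' 0.5;  python3 - <<'E'
from h import *
from station import *
import cv2
s=ctrl.sense();print(s["position"],s["t"],s["force"]);W=cam("wrist",s)
a=camera("wrist");b=camera("scene")[130:370,200:460]
cv2.imwrite("pics/g4.png",np.hstack([cv2.resize(a,(440,330)),cv2.resize(b,(358,330))])[:,:,::-1])
for l,z in(("lever_grip",.23),("flap_bar",.105)):
    for n,c in(("scene",cam("scene")),("wrist",W)):
        for x in place_of(n,l)[:1]: print(l,n,np.round(x["centre"]),round(x["confidence"],2),atz(c,x["centre"],z).round(4))
E
```

```text
t: 13.5
position: [0.5169, 0.1361, 0.3303]
orientation: [0.0, 1.0, 0.015, 0.0]
force: [0.5, -0.6, 0.8]
opening: 0.043
[0.51693728 0.13608596 0.33031934] 13.5 [ 0.4517437  -0.60511943  0.78223176]
lever_grip scene [433. 395.] 0.73 [0.7663 0.4126 0.23  ]
lever_grip wrist [320. 196.] 0.2 [0.5161 0.1635 0.23  ]
flap_bar scene [377. 253.] 0.75 [0.5214 0.1447 0.105 ]
flap_bar wrist [319. 197.] 0.63 [0.5158 0.1379 0.105 ]
```

View pics/g4.png

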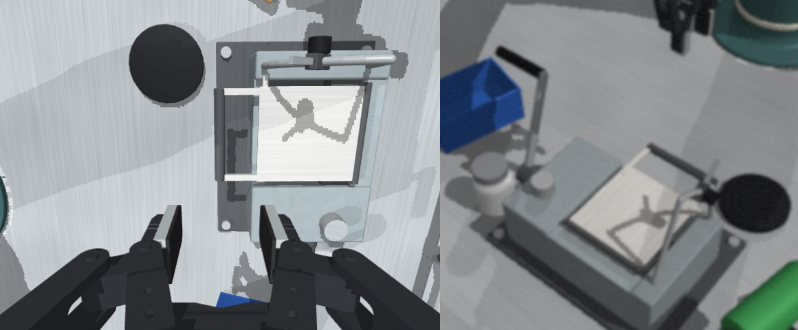

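Lever stands home; the bar is centred between the jaws. Descending.

```bash
python3 -m handwheel '[[[-0.02,0.03,-0.8,0],[-0.02,0.03,-1.6,0],[-0.02,0.03,-2.4,0],[-0.02,0.03,-3,0],[-0.02,0.03,-3.5,0],[-0.02,0.03,-3.9,0],[-0.02,0.03,-4.2,0],[-0.02,0.03,-4.2,0]]]'; python3 -m handwheel '[[[0,0,-0.2,0],[0,0,-0.4,0],[0,0,-0.6,0],[0,0,-0.68,0],[0,0,-0.68,0]]]'
python3 - <<'E'
from station import *
import cv2,numpy as np
a=camera("wrist");b=camera("side")[140:380,180:440]
cv2.imwrite("pics/g5.png",np.hstack([cv2.resize(a,(440,330)),cv2.resize(b,(358,330))])[:,:,::-1])
E
```

```text
t: 14.6
position: [0.5146, 0.1378, 0.118]
orientation: [0.0, 1.0, 0.015, -0.002]
force: [-0.6, -0.0, -0.2]
opening: 0.0426
t: 15.1
position: [0.5152, 0.1384, 0.0852]
orientation: [0.0, 1.0, 0.016, -0.001]
force: [0.6, -0.6, 0.0]
opening: 0.0425
```

View pics/g5.png

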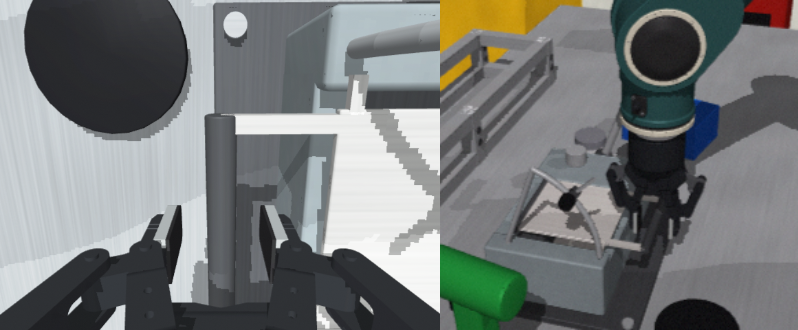

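```bash
python3 -m handwheel '[[[0,0,0,0],[0,0,0,0],[0,0,0,0],[0,0,0,0],[0,0,0,0],[0,0,0,0],[0,0,0,0]]]' 1
python3 -m handwheel '[[[0,0,0.18,0],[0.02,0,0.37,0],[0.04,0,0.55,0],[0.07,0,0.73,0],[0.12,0,0.91,0],[0.17,0.01,1.09,0],[0.23,0.01,1.27,0],[0.29,0.01,1.44,0],[0.37,0.01,1.61,0],[0.45,0.01,1.77,0],[0.55,0.02,1.93,0],[0.65,0.02,2.09,0],[0.75,0.02,2.23,0],[0.87,0.03,2.38,0],[0.95,0.03,2.47,0],[1.03,0.03,2.56,0],[1.03,0.03,2.56,0],[1.03,0.03,2.56,0]]]'
python3 - <<'E'
from h import *
from station import *
import cv2
s=ctrl.sense();print(s["position"],s["t"],s["force"])
A=camera("scene");B=camera("side")
a=A[170:350,260:460];b=B[200:380,180:380]
cv2.imwrite("pics/g6.png",np.hstack([cv2.resize(a,(400,360),interpolation=2),cv2.resize(b,(400,360),interpolation=2)])[:,:,::-1])
for l in("flap_bar","index_tip"):
    for n in("scene","side"):
        print(l,n,[(np.round(x["centre"],1),round(x["confidence"],2)) for x in place_of(n,l)[:2]])
E
```

```text
t: 15.9
position: [0.5156, 0.1386, 0.0862]
orientation: [-0.0, 1.0, 0.016, 0.0]
force: [-2.2, -0.9, 5.4]
opening: 0.0123
t: 17.7
position: [0.5638, 0.1404, 0.2151]
orientation: [0.0, 1.0, 0.016, -0.003]
force: [-38.0, -2.3, 30.7]
opening: 0.0118
[0.56376399 0.14037918 0.21509065] 17.7 [-38.01916768  -2.29170746  30.66219098]
flap_bar scene [(array([363.6, 219.7]), 0.82)]
flap_bar side [(array([311.2, 241.6]), 0.88), (array([220.2, 419.4]), 0.45)]
index_tip scene [(array([404.2, 248.4]), 0.63)]
index_tip side [(array([290.5, 273.3]), 0.8)]
```

View pics/g6.png

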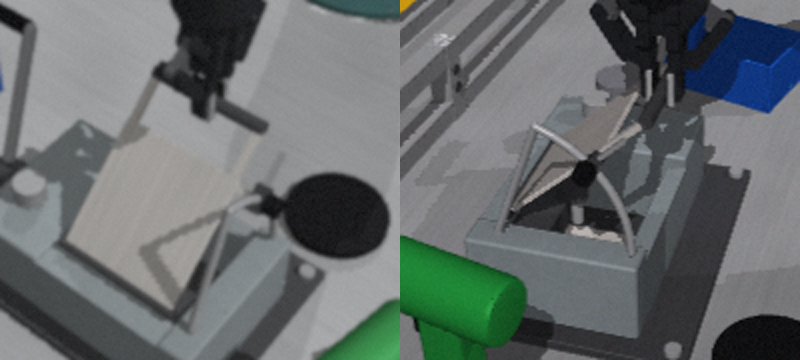

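```bash
python3 - <<'E'
from h import *
S=cam("scene");D=cam("side");psi=.031
ex=np.array([np.cos(psi),np.sin(psi),0]);ey=np.array([-ex[1],ex[0],0])
h=np.array([.5153,.138,.105])+.185*ex
P=lambda a,L,o:h-L*np.cos(a)*ex+o*ey+[0,0,L*np.sin(a)]
for n,c,o in(("scene",S,(260,170,0)),("side",D,(180,200,400))):
  for a in(.68,.72,.76,.80,.84):
    f=lambda X:((proj(c,X)-o[:2])*2+[o[2],0]).round(1)
    print(n,a,"barL",f(P(a,.185,.058)),"barR",f(P(a,.185,-.058)),"plate FL",f(P(a,.135,.063)),"FR",f(P(a,.135,-.063)),"tip",f(P(a,.175,.087)))
x,r=tri((S,(363.6,219.7)),(D,(311.2,241.6)));q=x-h;print(x,r,q@ex,q[2],np.arctan2(q[2],-q@ex))
E
python3 -m handwheel '[[[-0.01,0,0.01,0],[-0.02,0,0.02,0],[-0.02,0,0.02,0],[-0.02,0,0.02,0]]]'
python3 - <<'E'
from station import *
import cv2,numpy as np
A=camera("scene");B=camera("side");cv2.imwrite("pics/fs.png",A[:,:,::-1]);cv2.imwrite("pics/fd.png",B[:,:,::-1])
a=A[200:300,350:430];b=B[235:315,260:340]
cv2.imwrite("pics/g7.png",np.hstack([cv2.resize(a,(400,500),interpolation=2),cv2.resize(b,(400,400),interpolation=2)[:500] if 0 else cv2.copyMakeBorder(cv2.resize(b,(400,400),interpolation=2),0,100,0,0,0)])[:,:,::-1])
E
```

```text
scene 0.68 barL [266.9 129.9] barR [163.6  74. ] plate FL [243.9 181.7] FR [133.7 118.2] tip [289.  154.9]
scene 0.72 barL [264.4 128.5] barR [160.5  72.4] plate FL [241.9 181. ] FR [131.3 117.2] tip [286.8 153.8]
scene 0.76 barL [261.8 127.5] barR [157.2  70.9] plate FL [239.9 180.6] FR [128.8 116.5] tip [284.5 153. ]
scene 0.8 barL [258.9 126.7] barR [153.7  69.8] plate FL [237.7 180.3] FR [126.1 115.9] tip [281.9 152.4]
scene 0.84 barL [255.8 126.2] barR [150.1  68.9] plate FL [235.4 180.3] FR [123.4 115.5] tip [279.1 152.2]
side 0.68 barL [652.6 128.1] barR [685.9  64.3] plate FL [609.5 154.1] FR [649.2  84.1] tip [634.4 151. ]
side 0.72 barL [647.3 121.8] barR [681.2  58.6] plate FL [605.7 149.7] FR [645.8  80.1] tip [629.3 145.1]
side 0.76 barL [641.7 115.7] barR [676.2  53. ] plate FL [601.6 145.4] FR [642.2  76.2] tip [623.8 139.2]
side 0.8 barL [635.8 109.8] barR [671.   47.5] plate FL [597.4 141.2] FR [638.5  72.3] tip [618.1 133.5]
side 0.84 barL [629.8 104. ] barR [665.6  42.2] plate FL [593.1 137.1] FR [634.6  68.6] tip [612.2 127.9]
[0.56488625 0.13769869 0.23020206] [np.float64(0.9), np.float64(0.9)] -0.13544691127860564 0.1252020639535142 0.746113234448779
t: 18.4
position: [0.5641, 0.1404, 0.2157]
orientation: [0.0, 1.0, 0.016, -0.002]
force: [-22.0, -0.8, 15.3]
opening: 0.0119
```

View pics/g7.png

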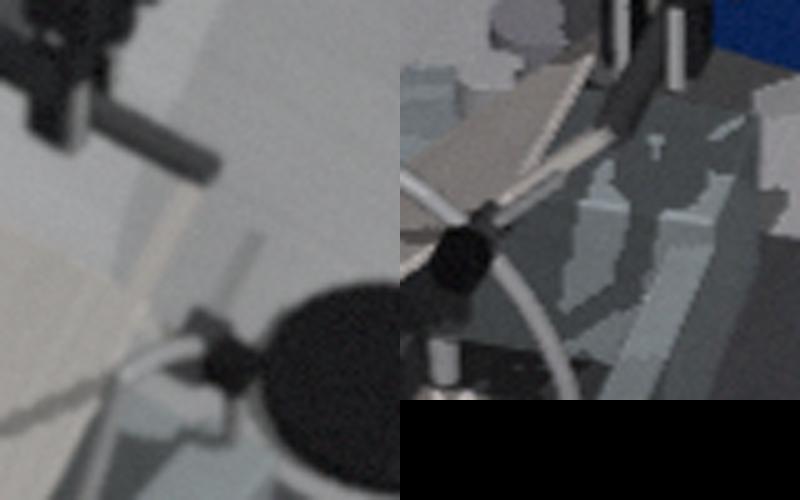

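```bash
cat > fit.py <<'E'
from h import *
import cv2,sys
from scipy.ndimage import map_coordinates as mc
S=cam("scene");D=cam("side");psi=.031
ex=np.array([np.cos(psi),np.sin(psi),0]);ey=np.array([-ex[1],ex[0],0]);h=np.array([.5153,.138,.105])+.185*ex
def fit(A,B):
    def prof(im,c,a,o,l0,l1,dx):
        Q=np.array([proj(c,h-L*np.cos(a)*ex+o*ey+[0,0,L*np.sin(a)]) for L in np.linspace(l0,l1,25)])
        n=(Q[-1]-Q[0])[::-1]*[1,-1];n=n/np.linalg.norm(n);Q=Q+n*dx
        return mc(im,[Q[:,1],Q[:,0]],order=1)
    ch=lambda I,beige:(I[:,:,0].astype(float)-I[:,:,2]) if beige else I.astype(float).mean(2)
    for name,beige,l0,l1,os,w in(("arm",1,.142,.174,np.arange(.050,.067,.002),2.5),("pointer",0,.150,.172,np.arange(.081,.094,.002),2)):
        for n,im,c,sg in(("scene",A,S,1 if beige else -1),("side",B,D,1)):
            I=ch(im,beige);r=[]
            for o in os:
                sc=[]
                for a in np.arange(.60,.92,.01):
                    m=np.mean([prof(I,c,a,o,l0,l1,d).mean() for d in(-.6,0,.6)])
                    sc.append(sg*(m-.5*prof(I,c,a,o,l0,l1,w+1).mean()-.5*prof(I,c,a,o,l0,l1,-w-1).mean()))
                r.append(sc)
            r=np.array(r);k=r.argmax(1)
            print(name,n,[(round(o,3),round(.6+.01*j,2),round(r[i,j],1)) for i,(o,j) in enumerate(zip(os,k))])
if __name__=="__main__":fit(cv2.imread("pics/fs.png")[:,:,::-1],cv2.imread("pics/fd.png")[:,:,::-1])
E
python3 fit.py
```

```text
arm scene [(np.float64(0.05), np.float64(0.65), np.float64(6.2)), (np.float64(0.052), np.float64(0.69), np.float64(6.2)), (np.float64(0.054), np.float64(0.73), np.float64(6.2)), (np.float64(0.056), np.float64(0.76), np.float64(6.2)), (np.float64(0.058), np.float64(0.8), np.float64(6.3)), (np.float64(0.06), np.float64(0.84), np.float64(6.3)), (np.float64(0.062), np.float64(0.87), np.float64(6.3)), (np.float64(0.064), np.float64(0.91), np.float64(6.3)), (np.float64(0.066), np.float64(0.92), np.float64(5.7))]
arm side [(np.float64(0.05), np.float64(0.72), np.float64(9.9)), (np.float64(0.052), np.float64(0.72), np.float64(9.9)), (np.float64(0.054), np.float64(0.73), np.float64(9.5)), (np.float64(0.056), np.float64(0.73), np.float64(9.5)), (np.float64(0.058), np.float64(0.73), np.float64(8.8)), (np.float64(0.06), np.float64(0.74), np.float64(8.8)), (np.float64(0.062), np.float64(0.74), np.float64(8.5)), (np.float64(0.064), np.float64(0.75), np.float64(7.8)), (np.float64(0.066), np.float64(0.75), np.float64(7.8))]
pointer scene [(np.float64(0.081), np.float64(0.68), np.float64(14.1)), (np.float64(0.083), np.float64(0.72), np.float64(14.1)), (np.float64(0.085), np.float64(0.76), np.float64(14.1)), (np.float64(0.087), np.float64(0.8), np.float64(13.9)), (np.float64(0.089), np.float64(0.83), np.float64(13.8)), (np.float64(0.091), np.float64(0.87), np.float64(13.7)), (np.float64(0.093), np.float64(0.91), np.float64(13.4))]
pointer side [(np.float64(0.081), np.float64(0.78), np.float64(20.9)), (np.float64(0.083), np.float64(0.78), np.float64(19.7)), (np.float64(0.085), np.float64(0.79), np.float64(21.7)), (np.float64(0.087), np.float64(0.79), np.float64(22.9)), (np.float64(0.089), np.float64(0.8), np.float64(23.3)), (np.float64(0.091), np.float64(0.8), np.float64(22.8)), (np.float64(0.093), np.float64(0.8), np.float64(18.4))]
```

Both views agree: the flap is at about 0.73 and the pointer at about 0.79 in the same model. I'll raise it by about 0.056 rad.

```bash
python3 -m handwheel '[[[0.04,0,0.06,0],[0.08,0,0.12,0],[0.12,0,0.17,0],[0.12,0,0.17,0],[0.12,0,0.17,0],[0.12,0,0.17,0]]]'
python3 - <<'E'
from station import *
from fit import fit
fit(camera("scene"),camera("side"));s=ctrl.sense();print(s["t"],s["position"],s["force"])
E
```

```text
t: 19.1
position: [0.5715, 0.1406, 0.2239]
orientation: [-0.0, 1.0, 0.016, -0.0]
force: [-7.0, 2.2, 3.3]
opening: 0.0118
arm scene [(np.float64(0.05), np.float64(0.7), np.float64(6.5)), (np.float64(0.052), np.float64(0.74), np.float64(6.6)), (np.float64(0.054), np.float64(0.77), np.float64(6.6)), (np.float64(0.056), np.float64(0.81), np.float64(6.6)), (np.float64(0.058), np.float64(0.84), np.float64(6.6)), (np.float64(0.06), np.float64(0.88), np.float64(6.6)), (np.float64(0.062), np.float64(0.91), np.float64(6.5)), (np.float64(0.064), np.float64(0.92), np.float64(5.5)), (np.float64(0.066), np.float64(0.92), np.float64(2.2))]
arm side [(np.float64(0.05), np.float64(0.78), np.float64(8.8)), (np.float64(0.052), np.float64(0.78), np.float64(8.9)), (np.float64(0.054), np.float64(0.79), np.float64(8.7)), (np.float64(0.056), np.float64(0.79), np.float64(8.9)), (np.float64(0.058), np.float64(0.79), np.float64(8.9)), (np.float64(0.06), np.float64(0.79), np.float64(8.8)), (np.float64(0.062), np.float64(0.8), np.float64(8.5)), (np.float64(0.064), np.float64(0.8), np.float64(8.4)), (np.float64(0
[... 245 characters left out ...]
), np.float64(0.8), np.float64(13.7)), (np.float64(0.089), np.float64(0.83), np.float64(13.6)), (np.float64(0.091), np.float64(0.87), np.float64(13.4)), (np.float64(0.093), np.float64(0.91), np.float64(13.2))]
pointer side [(np.float64(0.081), np.float64(0.82), np.float64(51.2)), (np.float64(0.083), np.float64(0.82), np.float64(49.1)), (np.float64(0.085), np.float64(0.83), np.float64(53.1)), (np.float64(0.087), np.float64(0.83), np.float64(53.9)), (np.float64(0.089), np.float64(0.83), np.float64(51.9)), (np.float64(0.091), np.float64(0.84), np.float64(56.5)), (np.float64(0.093), np.float64(0.84), np.float64(58.0))]
19.2 [0.57147835 0.14055961 0.22392658] [-7.48313019  2.52392006  1.71539899]
```

Run:
```python
from fit import *
from scipy.ndimage import map_coordinates as mc
# pointer centreline pixels across its length: for o=.087, perpendicular profile -> local angle at each L
def run(fn,c,sg,Ls=np.arange(.150,.176,.004)):
    I=cv2.imread(fn).astype(float).mean(2);out=[]
    A=np.arange(.64,.94,.005)
    for L in Ls:
        Q=np.array([proj(c,h-L*np.cos(a)*ex+.086*ey+[0,0,L*np.sin(a)]) for a in A])
        out.append(mc(I,[Q[:,1],Q[:,0]],order=1))
    for L,p in zip(Ls,out): print(fn,round(L,3),p[::3].round().astype(int).tolist())
run("pics/side0.png",D,-1);run("pics/fd.png",D,1)
print(np.arange(.64,.94,.015).round(3))
```

```text
pics/side0.png 0.15 [178, 176, 176, 174, 174, 173, 169, 131, 115, 138, 174, 161, 156, 140, 130, 126, 124, 124, 125, 126]
pics/side0.png 0.154 [177, 176, 172, 175, 173, 174, 166, 130, 116, 121, 133, 139, 130, 126, 126, 125, 124, 124, 127, 130]
pics/side0.png 0.158 [176, 175, 175, 175, 176, 174, 175, 139, 116, 126, 132, 127, 127, 126, 127, 127, 126, 128, 129, 128]
pics/side0.png 0.162 [174, 174, 177, 174, 176, 179, 177, 128, 113, 105, 126, 124, 126, 128, 129, 126, 124, 128, 127, 126]
pics/side0.png 0.166 [177, 176, 177, 176, 177, 166, 147, 125, 113, 107, 124, 124, 126, 126, 126, 127, 126, 127, 127, 118]
pics/side0.png 0.17 [174, 175, 178, 183, 142, 139, 127, 120, 115, 109, 123, 126, 126, 128, 126, 126, 126, 117, 112, 121]
pics/side0.png 0.174 [176, 179, 168, 149, 130, 125, 127, 124, 116, 113, 123, 126, 127, 126, 125, 126, 123, 114, 119, 122]
pics/fd.png 0.15 [65, 65, 65, 66, 66, 63, 68, 109, 113, 129, 159, 127, 116, 117, 117, 115, 117, 115, 116, 117]
pics/fd.png 0.154 [64, 64, 65, 66, 66, 68, 74, 113, 119, 113, 149, 127, 117, 118, 116, 116, 116, 117, 117, 117]
pics/fd.png 0.158 [65, 66, 67, 67, 68, 66, 71, 106, 112, 128, 148, 122, 115, 116, 116, 114, 117, 117, 116, 117]
pics/fd.png 0.162 [86, 71, 69, 67, 64, 65, 70, 110, 115, 116, 146, 123, 125, 114, 115, 118, 116, 118, 116, 117]
pics/fd.png 0.166 [107, 85, 66, 65, 67, 68, 76, 104, 110, 118, 145, 129, 135, 120, 113, 113, 117, 118, 117, 113]
pics/fd.png 0.17 [108, 109, 103, 85, 73, 69, 75, 110, 114, 123, 141, 128, 147, 124, 113, 116, 116, 118, 116, 118]
pics/fd.png 0.174 [108, 109, 123, 143, 79, 71, 69, 84, 112, 127, 142, 109, 129, 139, 114, 117, 117, 118, 119, 118]
[0.64  0.655 0.67  0.685 0.7   0.715 0.73  0.745 0.76  0.775 0.79  0.805
 0.82  0.835 0.85  0.865 0.88  0.895 0.91  0.925]
```

Run:
```python
from fit import *
from station import camera
A=camera("scene")[:,:,::-1];B=camera("side")[:,:,::-1];cv2.imwrite("pics/fs2.png",A);cv2.imwrite("pics/fd2.png",B)
def run(I,c,o,Ls,lab):
    I=I.astype(float);a=np.arange(.64,.94,.015)
    for L in Ls:
        Q=np.array([proj(c,h-L*np.cos(x)*ex+o*ey+[0,0,L*np.sin(x)]) for x in a])
        p=lambda J:mc(J,[Q[:,1],Q[:,0]],order=1).round().astype(int).tolist()
        print(lab,o,round(L,3),"bri",p(I.mean(2)),"R-B",p(I[:,:,2]-I[:,:,0]))
run(B,D,.056,(.140,.150,.160,.168,.176),"side now")
run(A,S,.056,(.150,.160,.17),"scene now L")
run(A,S,-.056,(.150,.160,.17),"scene now R")
run(B,D,.03,(.185,),"side bar");run(B,D,.045,(.185,),"side bar");run(A,S,.04,(.185,),"scene bar");run(A,S,-.04,(.185,),"scene bar")
run(B,D,-.03,(.13,.137),"side plate front?")
```

```text
side now 0.056 0.14 bri [64, 65, 86, 113, 112, 87, 72, 69, 113, 147, 148, 129, 117, 112, 108, 112, 112, 111, 112, 112] R-B [-4, -7, -6, -3, -1, -4, -7, -7, 1, 6, 8, 6, 5, 4, 7, 6, 6, 7, 5, 4]
side now 0.056 0.15 bri [138, 106, 79, 101, 116, 96, 75, 69, 93, 145, 151, 129, 133, 141, 117, 111, 110, 111, 112, 111] R-B [-12, -10, -6, -4, -2, -2, -5, -6, -3, 5, 8, 8, 8, 9, 8, 5, 5, 7, 6, 6]
side now 0.056 0.16 bri [127, 123, 122, 91, 72, 71, 69, 72, 84, 140, 152, 134, 99, 130, 149, 119, 111, 112, 111, 111] R-B [-11, -11, -11, -7, -5, -6, -7, -7, -6, 5, 5, 5, -2, 4, 9, 6, 5, 8, 8, 8]
side now 0.056 0.168 bri [72, 72, 72, 78, 120, 98, 70, 70, 87, 144, 152, 131, 80, 72, 126, 140, 120, 114, 112, 112] R-B [-5, -7, -5, -7, -9, -11, -5, -5, -3, 5, 7, 7, -4, -7, 3, 7, 5, 9, 6, 5]
side now 0.056 0.176 bri [70, 71, 71, 71, 71, 69, 71, 70, 63, 108, 129, 90, 69, 69, 79, 142, 134, 111, 112, 113] R-B [-7, -7, -6, -6, -6, -8, -8, -5, -4, 3, 2, 0, -3, -6, -2, 7, 6, 6, 6, 5]
scene now L 0.056 0.15 bri [144, 144, 144, 145, 146, 147, 148, 149, 151, 152, 153, 153, 153, 152, 152, 151, 150, 149, 147, 146] R-B [
[... 1536 characters left out ...]
60, 60, 57, 56, 56, 53, 54] R-B [-3, -3, -3, -3, -2, -2, -2, -2, -3, -3, -4, -3, -2, -1, -1, -2, -3, -4, -3, -2]
scene bar -0.04 0.185 bri [38, 37, 36, 35, 34, 30, 30, 33, 31, 29, 28, 28, 30, 34, 37, 37, 34, 37, 39, 41] R-B [-3, -3, -2, -2, -2, -4, -4, -3, 0, 1, -2, -3, -3, -1, -1, -2, -5, -3, -2, -3]
side plate front? -0.03 0.13 bri [49, 50, 49, 48, 44, 31, 30, 40, 82, 133, 155, 134, 114, 93, 80, 95, 106, 109, 112, 110] R-B [-2, -1, -3, -4, -3, -1, -3, -4, -1, 6, 9, 6, 5, 2, 4, -1, -6, -7, -6, -5]
side plate front? -0.03 0.137 bri [41, 46, 49, 49, 48, 47, 55, 77, 70, 65, 119, 148, 133, 88, 77, 67, 66, 76, 89, 104] R-B [-2, -2, -3, -2, 0, -2, -3, -2, -2, -2, 3, 8, 8, 7, 5, 1, -1, -3, -4, -6]
```

Cleaner profiles (side view): flap 0.79, and the pointer's unobstructed profile spans 0.74–0.78, so about 0.76. The earlier 0.79 was biased by the arm behind the pointer. I'll lower by about 0.025.

```bash
python3 -m handwheel '[[[-0.03,0,-0.03,0],[-0.06,0,-0.06,0],[-0.06,0,-0.06,0],[-0.06,0,-0.06,0],[-0.06,0,-0.06,0],[-0.06,0,-0.06,0],[-0.06,0,-0.06,0],[-0.06,0,-0.06,0]]]'
python3 - <<'E'
from fit import *
from station import *
A=camera("scene");B=camera("side");a=np.arange(.64,.94,.01)
for n,c,I,o,L in(("side arm",D,B,.056,.168),("side arm",D,B,.056,.176),("side bar",D,B,.045,.185),("side ptr",D,B,.086,.16),("scene armL",S,A,.055,.16)):
    Q=np.array([proj(c,h-L*np.cos(x)*ex+o*ey+[0,0,L*np.sin(x)]) for x in a]);print(n,L,mc(I.astype(float).mean(2),[Q[:,1],Q[:,0]],order=1).round().astype(int).tolist())
for l in("index_tip","lever_grip","slug","jar","bin","drill","hammer","discs"):
    print(l,[(np.round(x["centre"],1).tolist(),round(x["confidence"],2)) for x in place_of("scene",l)[:2]])
s=ctrl.sense();print(s["t"],s["position"],s["force"],s["opening"],np.abs(s["qvel"]).max())
E
```

```text
t: 20.1
position: [0.5685, 0.1405, 0.221]
orientation: [-0.0, 1.0, 0.016, -0.0]
force: [-6.8, 2.3, 3.4]
opening: 0.012
side arm 0.168 [73, 72, 77, 98, 117, 118, 84, 74, 70, 69, 94, 137, 152, 149, 136, 108, 79, 71, 77, 117, 147, 141, 121, 112, 111, 112, 114, 112, 114, 115]
side arm 0.176 [67, 69, 69, 72, 72, 72, 70, 69, 70, 68, 75, 121, 131, 126, 89, 68, 65, 69, 70, 72, 97, 134, 141, 126, 114, 115, 115, 114, 114, 108]
side bar 0.185 [73, 70, 96, 126, 124, 89, 73, 71, 69, 54, 41, 40, 45, 48, 48, 46, 44, 54, 66, 63, 41, 82, 126, 146, 132, 105, 75, 85, 100, 106]
side ptr 0.16 [97, 78, 68, 65, 66, 66, 64, 63, 64, 64, 87, 117, 114, 96, 74, 107, 143, 153, 147, 131, 121, 114, 111, 113, 113, 113, 114, 116, 115, 115]
scene armL 0.16 [141, 142, 144, 146, 147, 148, 149, 151, 152, 153, 154, 156, 156, 155, 155, 155, 154, 154, 153, 151, 150, 148, 147, 146, 145, 144, 143, 141, 140, 140]
index_tip [([400.8, 245.2], 0.77), ([331.5, 301.6], 0.75)]
lever_grip [([256.1, 173.5], 0.84)]
slug [([273.9, 269.7], 0.62)]
jar [([244.6, 272.9], 0.89)]
bin [([226.8, 211.7], 0.56)]
drill [([432.0, 395.5], 0.68)]
hammer [([485.4, 338.0], 0.59)]
discs [([427.4, 275.4], 0.78), ([431.1, 393.1], 0.45)]
20.6 [0.56854033 0.14045241 0.22095697] [-6.01106285  3.10620907  2.96357479] 0.011856774239575416 0.0015044183748244798
```

```bash
python3 -c "
from station import ticket
print(ticket.hand_in())"
```

```text
the job is handed in; nothing more can be done
None
```

I pulled the punch lever to its stop with the flap shut, eased it back home, then gripped the lift bar and raised the flap to the pointer. I handed in at about 20.6 s with the gripper still holding it there. The hand-in gives no verdict, so what follows is from my own last checks.

- **Lever stop:** I felt the stop at 69 N vertical.
- **Lever home:** it pressed against its home stop before I let go, and the last picture puts its grip within 1 px of where it started. The lever's speed was never measured; I eased it at about 0.5 rad/s, and the grip slipped a little at the stop.
- **Flap against pointer:** in the side view the flap is at about 0.765 rad and the pointer at about 0.76 rad, against a tolerance of 0.07 rad. The arm is at rest and holding.
- **Bystanders and pointer:** all were within a few pixels of where they started.

Some measurements disagreed:

- **Flap angle from the arm:** the flap angle worked out from the arm's motion was low at first because the bar slipped slightly in the fingers. I corrected the flap from the pictures.
- **First pointer fit:** it read 0.79 rad because the flap's side arm lay behind the pointer.
- **Scene camera:** it reads both angles about 0.03 rad higher than the side camera. Their difference stays at about 0.02 rad or less.

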